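Set the optical cell in the photometer

ROBOT

A 7-joint arm with a two-finger parallel gripper is mounted at the origin on the work surface. World frame = base frame: x ahead of the robot, y to its left, z up, the work surface at z = 0. Lengths are in m, angles in rad, forces in N, time in s.
With the tool pointing down it reaches from about 0.4 to 0.85 m from the base axis. Payload 10.4 kg.
Tool frame: the origin (TCP) lies on the centre line of the jaws, within the pads' length; the fingertips stand r.tip_extent ahead of it and the grasp point (between the pads) lies 3 mm ahead of it (r.tip_extent is the distance from the TCP to the fingertips, in m); z points along the fingers, y is the direction in which the jaws open and shut (so a half turn about z gives the same grasp; the last joint's range is limited). The gripper opens to 87 mm and grips with 3 to 60 N. Pads are 19 mm wide; open, the fingers measure 117 mm over their backs; the gripper's body (75 mm by 190 mm) begins 51 mm behind the grasp point.
Start: joints at [1.173, 0.332, -0.065, 1.46, 0.022, 1.35, -0.088], TCP at [0.229, -0.582, 0.245] pointing down, gripper open.
Joint ranges: [-2.6, 2.6], [-0.5, 2.12], [-1.47, 1.34], [0.16, 2.42], [-1.27, 4.41], [0.06, 2.06], [-2.6, 2.6]. Speed limits (rad/s): [2.22, 2.22, 2.79, 2.79, 3.14, 3.14, 3.14].

INTERFACE

Orientations are given as a unit quaternion [x, y, z, w].
In Python, from bench import r gives the robot as it stands. The module is installed in compiled form; this text tells all that it offers.
- The arm moves only by the shell command python3 -m jog 'ROWS' [FORCE]. ROWS is JSON, a list of rows, each a list of 5 numbers: the shift along the tool's x, y, z in cm, then the turn about the tool's z in rad, then the closure, from 0 (fully open) to 1 (shut). A call has exactly 10 rows; each row shifts and turns the pose as measured when the row begins, along the tool's axes as they then stand; what a row does not reach is not made up. A row lasts 1/10 s, in which the tool goes at most 50 mm and 8.59 degrees, less where a joint would pass 70% of its speed; a pose out of reach is approached as far as the arm can. A call with a gripper value outside its range is refused whole. The fingers move at their own pace and stop on an object; FORCE is the grip in N (left out, the last holds). Time passes only in rows, so rows that do not move let the fingers close, or fill a call up. It gives the time, the measured TCP pose, the force and the opening at its end, in the units of the state.
- r.read_state(): the state, without advancing time (a new reading comes with each control period).
- r.camera(name): name is "scene" or "top" or "wrist"; returns a dict with "pixels" (384x512x3 uint8, red, green, blue), "fx", "fy", "cx", "cy" (pixels), "camera_from_world" (4x4, takes a point from world to camera coordinates). Camera axes: x right, y up, looking along -z (the intrinsics and any distortion apply to the point x, -y, -z); pixel columns grow to the right and rows downward; lengths in m; the calibration is good to about 2 mm. The wrist camera is an equidistant fisheye: a pixel r from the principal point sees the ray r / f radians off the axis. A picture is of the moment at which its call begins. There is no depth.
- r.close_job(): hands the job in, once; it reports no verdict.
The state is a dict: "time": time; "joint_positions": joint angles; "joint_vel": joint speeds; "joint_torque": joint torques, N m; "ee_pos": TCP position; "eef_rot": TCP orientation; "ft_force": force on the tool from outside, world axes, zero at the start; "torque": the same for the moment, N m; "width": finger opening in m.
Only numpy, scipy, OpenCV 4.12 (cv2) and the standard library are available. Lean on these libraries where they do the work, as an engineer would, in place of code of your own. Each camera call takes 0.05 s, during which the arm holds its last target. There are 200 camera calls.

TASK

Pick up the stoppered glass cell and stand it upright on the floor of the photometer's open channel, short of the stop, with its two clear faces towards the light ports in the channel walls. Then slide it gently along the channel floor, feeling for the sprung tip of the stop, until the tip gives a little under a light push of a few newtons; never ram it. Let go and leave the cell standing there, still resting against the tip, and leave the other things where they are.

Things in the scene. Friction and masses are not known exactly. Their poses are not given: they have to be found in the camera images.
- cell_mid (a point): Middle of the glass cell, on its axis, 38 mm above its underside. z up; x is the normal of its two clear faces, y of its two white frosted faces; a half turn about z makes no difference. Square glass body 36 x 36 mm, 44 mm tall, with a grey oblong stopper on top, 14 mm (x) by 24 mm (y), 32 mm tall: 76 mm in all. The stopper's long sides run parallel to the clear faces.
- cell: The same cell, origin at the centre of its underside, same axes; 100 to 200 g. It starts standing on the table. It would fit the channel both ways round; right is its x axis along the x axis of beam.
- beam (a point): Point on the photometer's channel floor straight below the light path, midway between the walls, 40 mm above the table. x: along the light path, from port to port across the channel (ports 18 mm above the floor); y: along the channel towards the stop; z up. A cell lowered in with its centre at y = -55 to -25 mm is clear of the stop.
- photometer: White photometer 170 x 210 mm, fixed, 40 mm high, with two grey blocks on top forming a black channel 38.5 mm wide from y = -85 (open end) to 65 mm. Walls 34 mm above the channel floor, their top 6 mm splayed 45 degrees to a 50 mm mouth; lens barrels outside at the light path. Highest point 76 mm. Origin under beam at table height, same axes.
- stop: Grey block 93 x 26 x 36 mm closing the channel's +y end; origin at its underside centre, at y = 79 mm from beam. A black spindle with a sprung tip (12 mm across, 26 mm above the floor) reaches from it to a hand-set, unmeasured length: tip face at y = 5 to 31 mm, so a touching cell's centre is at -13 to 13 mm. Tip yields 1 mm per 3 N, at most 4 mm, and slowly pushes back.
- vial_mid (a point): Middle of a small amber vial, 32 mm across, 60 mm tall; stands by, to be left alone.
- bottle_mid (a point): Middle of a white bottle, 56 mm across, 120 mm tall; stands by, to be left alone.
- tipbox_mid (a point): Middle of a white box with a blue lid, 60 x 90 mm, 50 mm high; stands by, to be left alone.
Mind the look-alikes: they are no part of the job. What is shaped like the cell but red is not meant.

How it is judged:
On the way, in this order (a step that is already met when the one before it is completed fails the run):
1. the cell stands on the channel floor, clear faces to the light ports, not yet touching the stop (z of cell_mid in the frame of beam between 0.036 and 0.04 m and x of cell_mid in the frame of beam between -0.003 and 0.003 m and angle between the x axis of cell_mid and the x axis of beam, either way round below 0.12 rad and angle between cell_mid's own z axis and vertical below 0.08 rad and contact force between cell and stop below 0.05 N), for 0.1 s.
2. the cell, standing in the channel, is pushed against the stop with at least 2 N (z of cell_mid in the frame of beam between 0.036 and 0.04 m and x of cell_mid in the frame of beam between -0.003 and 0.003 m and angle between the x axis of cell_mid and the x axis of beam, either way round below 0.12 rad and angle between cell_mid's own z axis and vertical below 0.08 rad and contact force between cell and stop above 2 N), for 0.2 s.
At the end, for the whole second after the job is handed in: The cell stands upright (0.08 rad) on the channel floor, within 3 mm of midway between the walls, clear faces square to the light path (0.12 rad), centre 15 mm before to 16 mm past the light path, at rest, let go, still resting on the stop tip (over 0.02 N) (z of cell_mid in the frame of beam between 0.036 and 0.04 m and x of cell_mid in the frame of beam between -0.003 and 0.003 m and angle between the x axis of cell_mid and the x axis of beam, either way round below 0.12 rad and angle between cell_mid's own z axis and vertical below 0.08 rad and contact force between cell and stop above 0.02 N and y of cell_mid in the frame of beam between -0.015 and 0.016 m and linear speed of cell below 0.01 m/s); the robot touches nothing.
It fails at once if the glass cell is rammed into the stop (more than 12 N between them) (contact force between cell and stop above 12 N).
It fails at once if the glass cell is pressed hard against the photometer (more than 30 N) (contact force between cell and photometer above 30 N).
It fails at once if the cell tips over (leans more than 0.6 rad) (angle between cell_mid's own z axis and vertical above 0.6 rad).
It fails at once if the gripper pushes on the stop instead of the cell (more than 5 N) (contact force between the fingers and stop above 5 N).
It fails at once if the vial, bottle or lidded box is disturbed (moved more than 20 mm) (distance of any of vial_mid, bottle_mid, tipbox_mid from where it was at the start of the episode above 0.02 m).
It also fails if it takes over 67 s, if anything falls off the work surface, if the arm or the gripper's body presses on something with over 40 N, if the wrist force passes 120 N, or if a joint passes its speed limit or range.

## Working session

There is one attempt and no reset: what is moved stays moved. The work goes in short steps, Python scripts to look and compute and a shell command to move; the robot and the scene stay as the last step left them, time stands still between calls to the robot, and variables do not carry over. Pictures are saved under pics/ and viewed, about 8 in all and at most 12, crops included, and the job is handed in when it is done.

```bash
mkdir -p pics
cat > h.py <<'E'
import numpy as np, cv2, sys
from bench import r
def snap(name, fn):
    c=r.camera(name); np.savez(f'pics/{fn}.npz',**{k:np.asarray(v) for k,v in c.items()})
    cv2.imwrite(f'pics/{fn}.png',c['pixels'][:,:,::-1]); return c
def load(fn): return dict(np.load(f'pics/{fn}.npz'))
def ray(c,u,v,fish=False):
    x=(u-c['cx'])/c['fx']; y=(v-c['cy'])/c['fy']
    if fish:
        t=np.hypot(x,y); s=np.sin(t)/t if t>1e-9 else 1; d=np.array([x*s,-y*s,-np.cos(t)])
    else: d=np.array([x,-y,-1.])
    T=np.linalg.inv(c['camera_from_world']); return T[:3,3],T[:3,:3]@d
def onz(c,u,v,z,fish=False):
    o,d=ray(c,u,v,fish); return o+d*(z-o[2])/d[2]
def proj(c,p,fish=False):
    q=(c['camera_from_world']@np.append(p,1))[:3]; x,y,z=q[0],-q[1],-q[2]
    if fish:
        rr=np.hypot(x,y); t=np.arctan2(rr,z); k=t/rr; return c['cx']+c['fx']*x*k, c['cy']+c['fy']*y*k
    return c['cx']+c['fx']*x/z, c['cy']+c['fy']*y/z
E
python3 - <<'E'
from h import *
a=[snap(n,n+'0') for n in('scene','top')]
for c in a: print(c['fx'],c['cx'],c['cy'],np.linalg.inv(c['camera_from_world'])[:3].round(3))
cv2.imwrite('pics/both.png',cv2.resize(np.vstack([cv2.resize(x['pixels'],None,fx=1,fy=1) for x in a])[:,:,::-1],(512,768))[:, :])
s=r.read_state(); print(s,r.tip_extent)
E
```

```text
438.7970540446065 251.86071691987533 195.93767372678641 [[ 0.408 -0.584  0.702  1.238]
 [ 0.913  0.273 -0.303 -0.322]
 [-0.015  0.764  0.645  0.681]]
398.65332370530905 247.27045734791568 190.975674767248 [[ 0.005  0.995 -0.1    0.45 ]
 [-1.     0.006  0.007 -0.025]
 [ 0.008  0.1    0.995  1.127]]
{'time': 0.1, 'joint_positions': array([ 1.17341537,  0.33284659, -0.06468302,  1.4608422 ,  0.02158909,
        1.34987967, -0.08847838]), 'joint_vel': array([ 0.00022521, -0.00214052,  0.00022208, -0.00070344, -0.0002153 ,
       -0.00121777, -0.00193164]), 'joint_torque': array([ 1.52610348e-03, -6.24545288e+01,  2.46192719e-02, -3.90719140e+01,
       -6.15133275e-02,  3.66870733e-02,  9.34742161e-06]), 'ee_pos': array([ 0.22867323, -0.58133487,  0.24381697]), 'eef_rot': array([ 9.82491465e-01,  1.86306498e-01, -1.44067919e-04, -6.24103800e-04]), 'ft_force': array([-0.58926992, -0.62270697, -0.19969177]), 'torque': array([0.05475356, 0.00153192, 0.00731004]), 'width': 0.08702190714252261} 0.022
```

View pics/top0.png

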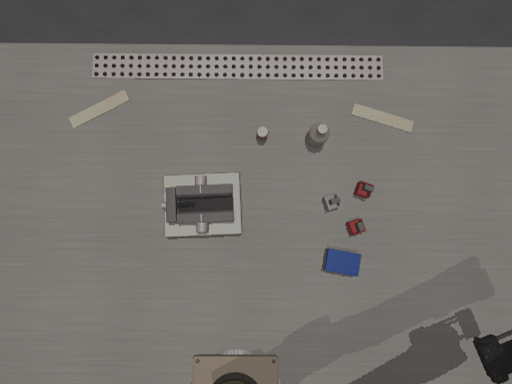

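View pics/scene0.png

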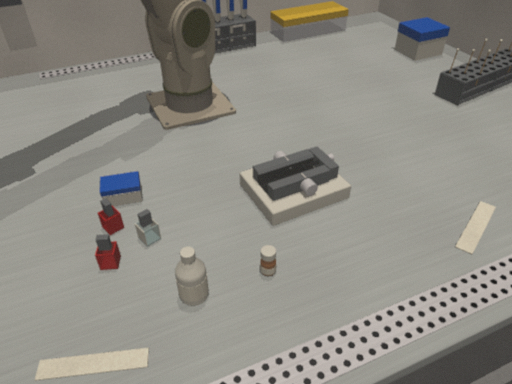

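Top view: the cell is at about (332,202), with the red look-alikes at (364,190) and (356,227). The photometer is centred at about (203,205), its stop at the left (world +y). I'll look at enlarged crops of both.

Run:
```python
from h import *
c=load('top0'); p=c['pixels'][:,:,::-1]
a=cv2.resize(p[165:245,155:250],None,fx=6,fy=6,interpolation=cv2.INTER_CUBIC)
b=cv2.resize(p[182:222,310:355],None,fx=5,fy=12*1.0,interpolation=cv2.INTER_CUBIC)
b=cv2.resize(p[182:222,317:347],(360,480),interpolation=cv2.INTER_CUBIC)
im=np.zeros((480,800,3),np.uint8); im[:,:440]=a[:,:440]; im[:,440:]=b
im=np.zeros((480,570+230,3),np.uint8); im[:,:570]=a; im[:306,570:]=cv2.resize(p[182:222,317:347],(230,306),interpolation=cv2.INTER_CUBIC)
cv2.imwrite('pics/crop.png',im)
for u,v,z,n in[(203,205,.04,'phot'),(332,202,.06,'cell'),(263,132,.06,'vial'),(319,133,.06,'bottle'),(343,263,.05,'box'),(364,190,.05,'red'),(356,227,.05,'red')]: print(n,onz(c,u,v,z).round(3))
# photometer white top contour
hsv=cv2.cvtColor(p,cv2.COLOR_BGR2HSV); 
print(p[176,180],p[235,220],p[150,200],p[202,332])
```

```text
phot [0.52  0.088 0.04 ]
cell [ 0.529 -0.26   0.06 ]
vial [ 0.719 -0.074  0.06 ]
bottle [ 0.718 -0.227  0.06 ]
box [ 0.366 -0.289  0.05 ]
red [ 0.563 -0.35   0.05 ]
red [ 0.462 -0.326  0.05 ]
[152 160 161] [70 74 75] [118 123 128] [100 100 104]
```

View pics/crop.png

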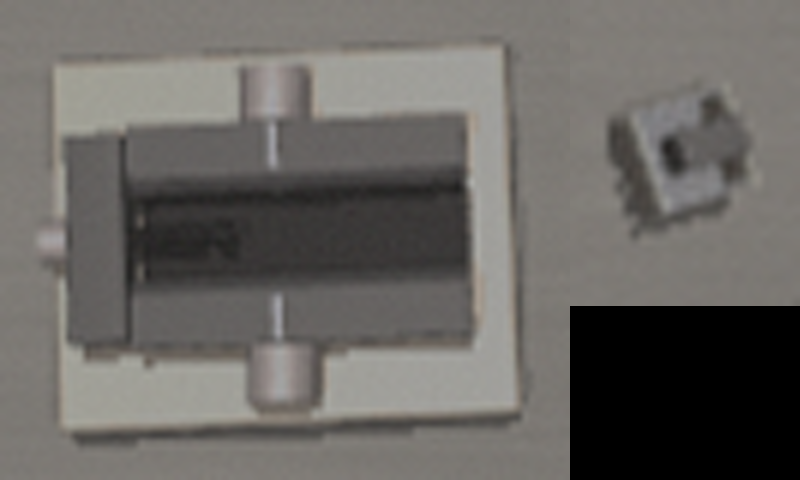

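The crop shows the channel nearly aligned with world y, with the stop at the left. The cell's body top is yawed by about 19°, but which way the stopper points isn't clear, so I'll move above it.

```bash
python3 -m jog '[[4,-1.9,0,0,0],[4,-1.9,0,0,0],[4,-1.9,0,0,0],[4,-1.9,0,0,0],[4,-1.9,0,0,0],[4,-1.9,0,0,0],[4,-1.9,0,0,0],[4,-1.9,0,0,0],[4,-1.9,0,0,0],[2,-1,0,0,0]]'
python3 - <<'E'
from h import *
c=snap('wrist','w1'); print(c['fx'],c['cx'],c['cy'],np.linalg.inv(c['camera_from_world'])[:3].round(3), proj(c,np.array([.529,-.26,.05]),True))
s=r.read_state(); print(s['ee_pos'],s['eef_rot'])
t=load('top0')
P=np.array([onz(t,155+x/6,165+y/6,.04)[:2] for x,y in[(54,66),(504,44),(520,414),(62,428)]])
print(P.round(4)); print('centre',P.mean(0)); d1=P[0]-P[1]; d2=P[3]-P[2]; d3=P[0]-P[3]; d4=P[1]-P[2]
print([np.linalg.norm(d).round(3) for d in(d1,d2,d3,d4)],'yaw y-axis-90deg',[np.arctan2(-d[0],d[1]).round(3) for d in(d1,d2)],[np.arctan2(d[1],d[0]).round(3) for d in(d3,d4)])
E
```

```text
time: 1.1
ee_pos: [0.5216, -0.2652, 0.2389]
eef_rot: [0.983, 0.181, -0.003, -0.003]
ft_force: [0.0, 0.2, 0.2]
width: 0.0871
297.3186396354542 253.71966972262754 187.11809025753848 [[ 0.356  0.89   0.284  0.598]
 [-0.935  0.341  0.102 -0.236]
 [-0.006 -0.301  0.953  0.379]] (np.float64(253.86288534641002), np.float64(160.6910909479838))
[ 0.52329381 -0.26243252  0.2387442 ] [ 0.98311765  0.18292305 -0.0026316  -0.00345183]
[[ 0.5992  0.1967]
 [ 0.6107 -0.0091]
 [ 0.442  -0.0176]
 [ 0.4346  0.1888]]
centre [0.52161255 0.08969613]
[np.float64(0.206), np.float64(0.207), np.float64(0.165), np.float64(0.169)] yaw y-axis-90deg [np.float64(0.056), np.float64(0.035)] [np.float64(0.048), np.float64(0.05)]
```

View pics/w1.png

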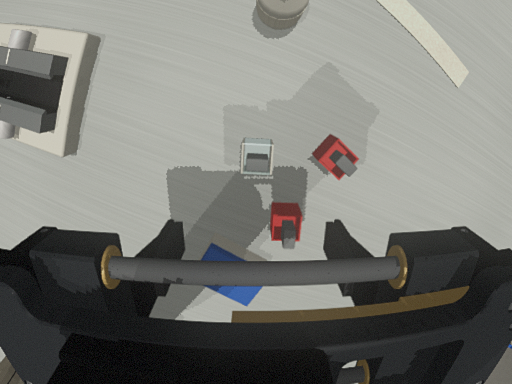

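The wrist view shows the cell at (257,156). The stopper looks about 24 px wide left to right, so its long side lies along the jaw axis (tool y). A zoom will confirm this and give the exact edges.

Run:
```python
from h import *
c=load('w1'); p=c['pixels'][:,:,::-1]
im=cv2.resize(p[126:186,227:287],(600,600),interpolation=cv2.INTER_CUBIC)
cv2.imwrite('pics/w1c.png',im)
```

```text
(no output)
```

View pics/w1c.png

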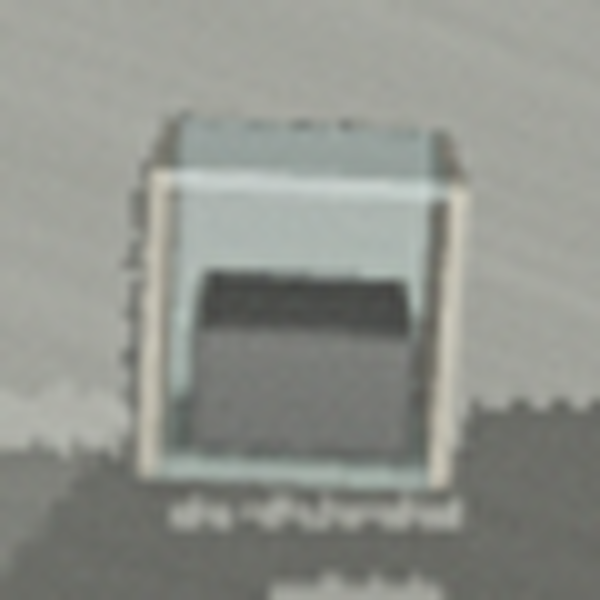

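The white frosted faces are at left and right, so cell y lies along the tool's y. Body-top corners (crop px) are (155,175), (467,187), (440,485) and (140,472). Stopper-top corners are (195,327), (412,335), (408,460) and (190,450).

Run:
```python
from h import *
from scipy.spatial.transform import Rotation as R
c=load('w1'); s=r.read_state(); T=R.from_quat(s['eef_rot']).as_matrix(); p=s['ee_pos']
print('tool yaw',np.arctan2(T[1,0],T[0,0]),'tilt z',T[:,2].round(4))
for z,q in((.044,[(155,175),(467,187),(440,485),(140,472)]),(.076,[(195,327),(412,335),(408,460),(190,450)])):
    P=np.array([onz(c,227+x/10-.5+.05,126+y/10-.45,z,True)[:2] for x,y in q]); e=P[1]-P[0]+P[2]-P[3]; f=P[0]-P[3]+P[1]-P[2]
    m=P.mean(0); print(z,m.round(4),'sizes',np.linalg.norm(e)/2,np.linalg.norm(f)/2,'yaw x',np.arctan2(f[1],f[0]).round(3),'from y',np.arctan2(e[0],-e[1]).round(3),'tool delta cm',((T.T@np.append(m-p[:2],0))[:2]*100).round(2))
```

```text
tool yaw 0.36793636346747227 tilt z [-0.0064  0.0058 -1.    ]
0.044 [ 0.5311 -0.2625] sizes 0.03527170183830128 0.03517691292127191 yaw x 0.297 from y 0.324 tool delta cm [0.73 0.29]
0.076 [ 0.5313 -0.2624] sizes 0.02277583441802863 0.013347754002763593 yaw x 0.331 from y 0.323 tool delta cm [0.75 0.29]
```

```bash
python3 -m jog '[[0.4,0.15,1,0.02,0.35],[0.35,0.15,1,0.025,0.35],[0,0,2,0,0.35],[0,0,2,0,0.35],[0,0,2,0,0.35],[0,0,2,0,0.35],[0,0,1.5,0,0.35],[0,0,0,0,0.35],[0,0,0,0,0.35],[0,0,0,0,0.35]]' 20
cat >> h.py <<'E'
from scipy.spatial.transform import Rotation as R
def rel(x,y,z,yaw):
    s=r.read_state(); T=R.from_quat(s['eef_rot']).as_matrix(); p=s['ee_pos']; cy=np.arctan2(T[1,0],T[0,0])
    print('p',p.round(4),'tilt',T[:2,2].round(4),'yaw',cy.round(3),'F',s['ft_force'].round(2),'w',round(s['width'],4),'delta cm',(T.T@(np.array([x,y,z])-p)*100).round(2),'turn',round(cy-yaw,3))
E
python3 -c "
from h import *
rel(.5312,-.2625,.070,.322)"
```

```text
time: 2.15
ee_pos: [0.5279, -0.2645, 0.1158]
eef_rot: [0.988, 0.156, -0.005, -0.004]
ft_force: [0.7, -1.2, 0.3]
width: 0.0562
p [ 0.5279 -0.2645  0.1158] tilt [-0.0118  0.0065] yaw 0.314 F [ 0.69 -1.22  0.28] w 0.0562 delta cm [ 0.42 -0.04  4.58] turn -0.008
```

```bash
python3 -m jog '[[0.2,0,1.2,0,0.35],[0.2,0,1.2,0,0.35],[0,0,1.1,0,0.35],[0,0,1.1,0,0.35],[0,0,0,0,0.35],[0,0,0,0,0.35],[0,0,0,0,0.35],[0,0,0,0,0.35],[0,0,0,0,0.35],[0,0,0,0,0.35]]'
python3 -c "
from h import *
rel(.5312,-.2625,.070,.322)
c=snap('wrist','w2'); p=c['pixels'][:,:,::-1]
print(proj(c,np.array([.5312,-.2625,.05]),True))"
```

```text
time: 3.15
ee_pos: [0.5327, -0.2634, 0.0679]
eef_rot: [0.988, 0.156, -0.004, -0.003]
ft_force: [-0.2, -0.8, 0.4]
width: 0.0567
p [ 0.5327 -0.2634  0.0679] tilt [-0.0087  0.0049] yaw 0.313 F [-0.19 -0.84  0.44] w 0.0567 delta cm [-0.12 -0.14 -0.21] turn -0.009
(np.float64(253.52618950464384), np.float64(239.1292857069136))
```

View pics/w2.png

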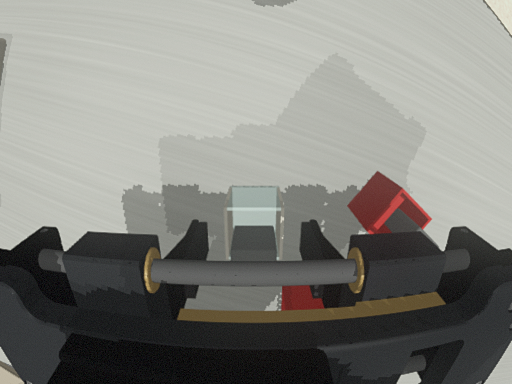

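The stopper at (253,245) stands between the open pads, so I'll raise 3 mm and grip.

```bash
python3 -m jog '[[-0.1,0,-0.3,0,0.35],[0,0,0,0,1],[0,0,0,0,1],[0,0,0,0,1],[0,0,0,0,1],[0,0,0,0,1],[0,0,0,0,1],[0,0,0,0,1],[0,0,0,0,1],[0,0,0,0,1]]' 20
python3 -c "
from h import *
rel(.5312,-.2625,.070,.322)"
```

```text
time: 4.2
ee_pos: [0.5319, -0.264, 0.0717]
eef_rot: [0.988, 0.156, -0.004, -0.003]
ft_force: [0.1, 0.2, 0.4]
width: 0.0238
p [ 0.5319 -0.264   0.0717] tilt [-0.0081  0.0045] yaw 0.313 F [0.09 0.2  0.44] w 0.0238 delta cm [-0.02 -0.16  0.17] turn -0.009
```

Gripped at 23.8 mm, which is the long dimension. Now I'll lift, square up, and carry it over the channel's open end.

```bash
python3 -m jog '[[0,0,-3,0,1],[0,0,-3,0.09,1],[0,0,-3,0.09,1],[0,0,-3,0.09,1],[0.1,-4,-0.5,0,1],[0.1,-4,0,0,1],[0.1,-4,0,0,1],[0.1,-4,0,0,1],[0.1,-4,0,0,1],[0.1,-3,0,0,1]]'
python3 -c "
from h import *
rel(.524,.0397,.19,.047)
c=snap('wrist','w3')
print(proj(c,np.array([.5216,.0897,.04]),True))"
```

```text
time: 5.2
ee_pos: [0.5297, -0.0318, 0.2009]
eef_rot: [1.0, 0.011, -0.005, -0.002]
ft_force: [0.2, -0.3, -0.6]
width: 0.0236
p [ 0.5297 -0.0318  0.2009] tilt [-0.011   0.0047] yaw 0.022 F [ 0.23 -0.3  -0.61] w 0.0236 delta cm [-0.41 -7.15  1.13] turn -0.025
(np.float64(144.77759456442584), np.float64(178.86928013660335))
```

View pics/w3.png

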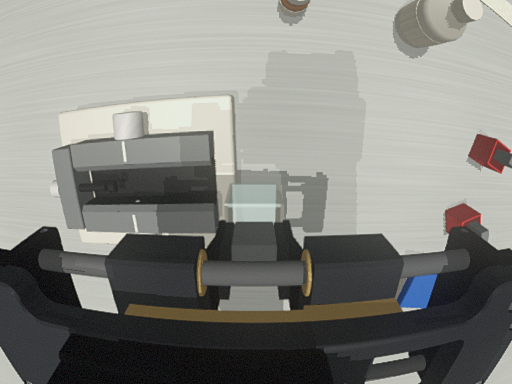

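The wrist view shows the channel from about (80,185) to (215,185), the port lines at (124,152) and (137,215), and the spindle at (80-120,186). I'll zoom in for the edges.

Run:
```python
from h import *
c=load('w3'); p=c['pixels'][:,:,::-1]
im=cv2.resize(p[125:237,65:225],(800,560),interpolation=cv2.INTER_CUBIC)
im=cv2.convertScaleAbs(im,alpha=1.5,beta=10)
cv2.imwrite('pics/w3c.png',im)
```

```text
(no output)
```

View pics/w3c.png

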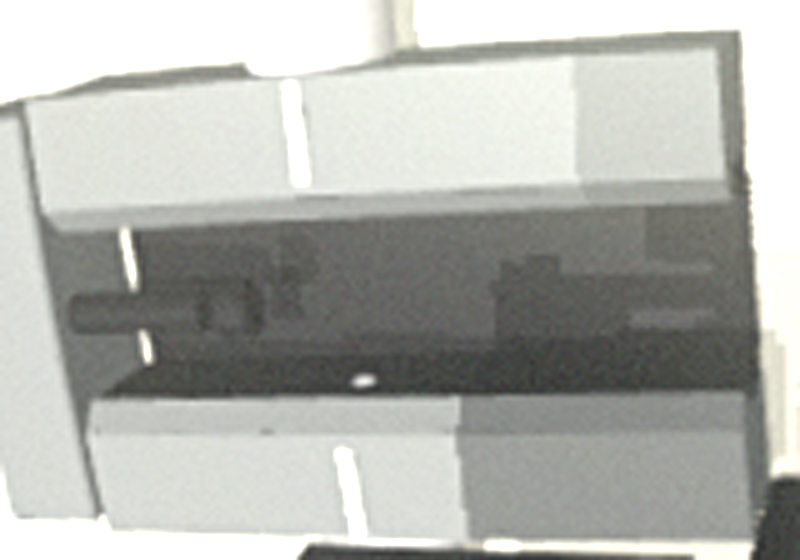

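Run:
```python
from h import *
c=load('w3'); W=lambda x,y,z: onz(c,65+x/5-.4,125+y/5-.4,z,True)[:2]
u=[W(300,190,.074),W(720,181,.074)]; l=[W(95,432,.074),W(745,430,.074)]
u2=[W(60,229,.068),W(730,203,.068)]; l2=[W(95,400,.068),W(745,392,.068)]
for a,b in((u,l),(u2,l2)):
    ys=[np.arctan2(-(q[0]-q[1])[0],(q[0]-q[1])[1]) for q in(a,b)]
    yaw=np.mean(ys); n=np.array([np.cos(yaw),np.sin(yaw)])
    A=np.mean([n@q for q in a]);B=np.mean([n@q for q in b]); print('yaws',ys,'width',A-B,'mid along n',(A+B)/2)
yaw=.047; n=np.array([np.cos(yaw),np.sin(yaw)]); t=np.array([-n[1],n[0]])
print('top-view centre n,t',n@[.5216,.0897],t@[.5216,.0897])
for q in(W(290,80,.074),W(301,186,.074),W(343,447,.074),W(360,535,.074)): print('port',q.round(4),'n,t',n@q,t@q)
for q in(W(262,285,.066),W(262,332,.066),W(262,308,.066)): print('tip n,t',(n@q).round(4),(t@q).round(4))
print('stop face',t@W(25,105,.076),t@W(100,515,.076))
print('end of blocks (-.085)',t@W(715,50,.074),t@W(752,535,.074))
```

```text
yaws [np.float64(0.025288445160778057), np.float64(0.04553317537198179)] width 0.05083735761493874 mid along n 0.5253780926911074
yaws [np.float64(0.04142977155670598), np.float64(0.04831087516499611)] width 0.03886045209756639 mid along n 0.5254172923205608
top-view centre n,t 0.5252383468615014 0.06509476926909769
port [0.5701 0.097 ] n,t 0.5739944340718112 0.07011868619356697
port [0.549  0.0964] n,t 0.5528770330562128 0.07047627253291096
port [0.4937 0.0933] n,t 0.49756651015506165 0.07001747405906636
port [0.4735 0.0922] n,t 0.47731974635706875 0.0698620879716384
tip n,t 0.5306 0.0868
tip n,t 0.5204 0.0887
tip n,t 0.5256 0.0877
stop face 0.13368948408907838 0.13469696884742446
end of blocks (-.085) -0.014754452657860464 -0.015173154910733854
```

Run:
```python
from h import *
c=load('w3'); g=c['pixels'].mean(2); s=r.read_state()
im=cv2.resize(c['pixels'][170:235,215:290,::-1],(750,650),interpolation=cv2.INTER_CUBIC); cv2.imwrite('pics/w3d.png',im)
```

```text
(no output)
```

View pics/w3d.png

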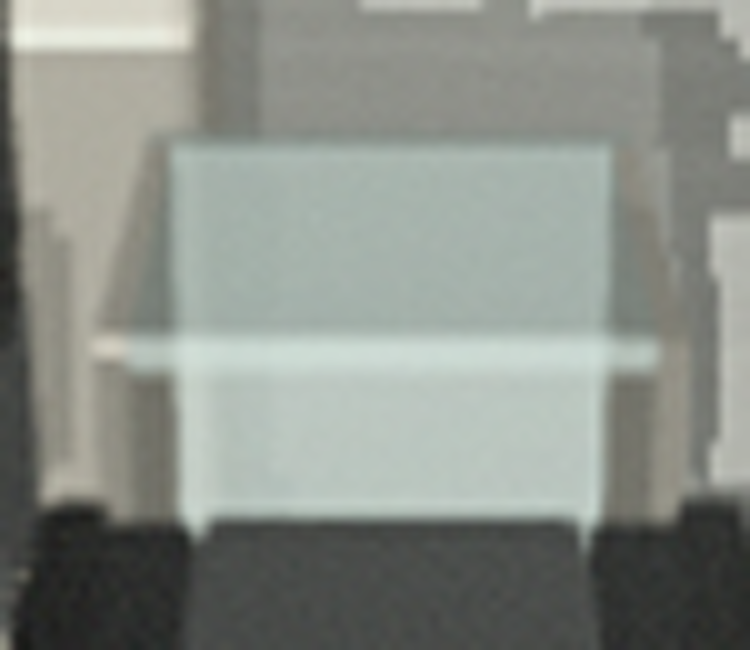

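The held cell's front top edge is at crop y≈336 (x 92-690) and its front bottom edge at y≈138 (x 152-632).

Run:
```python
from h import *
c=load('w3'); s=r.read_state(); T=R.from_quat(s['eef_rot']).as_matrix(); p=s['ee_pos']
for z,x1,x2,y in((p[2]-.0277,92,690,336),(p[2]-.0717,152,632,138)):
    a,b=[onz(c,215+x/10-.45,170+y/10-.45,z,True) for x in(x1,x2)]
    m=(a+b)/2; print(a.round(4),b.round(4),'w',np.linalg.norm(a-b),'yaw',np.arctan2((b-a)[0],-(b-a)[1]),'centre-TCP in tool mm',((T.T@(m-p))*1000).round(1)-[18,0,0])
rel(.5236,.0491,.19,.046)
```

```text
[ 0.5471 -0.0125  0.1734] [ 0.5479 -0.0485  0.1734] w 0.03606861047130713 yaw 0.02216033255335427 centre-TCP in tool mm [ 0.   5.  27.5]
[ 0.5461 -0.0125  0.1294] [ 0.5468 -0.0483  0.1294] w 0.035719484138267824 yaw 0.021853629327530853 centre-TCP in tool mm [-0.7  5.2 71.5]
p [ 0.5298 -0.0261  0.2011] tilt [-0.0108  0.007 ] yaw 0.027 F [-0.65  6.31 -0.84] w 0.0237 delta cm [-0.4  -7.53  1.17] turn -0.019
```

```bash
python3 -m jog '[[-0.1,-2.5,0,-0.02,1],[-0.1,-2.5,0,0,1],[-0.1,-1.6,0.5,0,1],[-0.1,-0.5,0.5,0,1],[0,0,0,0,1],[0,0,0,0,1],[0,0,0,0,1],[0,0,0,0,1],[0,0,0,0,1],[0,0,0,0,1]]'
python3 -c "
from h import *
rel(.5236,.0491,.125,.046)"
```

```text
time: 6.25
ee_pos: [0.5223, 0.0442, 0.1908]
eef_rot: [1.0, 0.023, -0.006, -0.003]
ft_force: [-0.9, 0.3, -2.1]
width: 0.0236
p [0.5223 0.0442 0.1908] tilt [-0.0117  0.0055] yaw 0.046 F [-0.87  0.27 -2.11] w 0.0236 delta cm [ 0.23 -0.45  6.58] turn 0.0
```

```bash
python3 -m jog '[[0.1,-0.2,1,0,1],[0.1,-0.1,1,0,1],[0,0,1,0,1],[0,0,1,0,1],[0,0,0,0,1],[0,0,0,0,1],[0,0,0,0,1],[0,0,0,0,1],[0,0,0,0,1],[0,0,0,0,1]]'
python3 - <<'E'
from h import *
rel(.5236,.0491,.1117,.046)
c=snap('wrist','w4'); im=cv2.resize(c['pixels'][145:225,170:310,::-1],(798,456),interpolation=cv2.INTER_CUBIC); cv2.imwrite('pics/w4c.png',cv2.convertScaleAbs(im,alpha=1.4))
E
```

```text
time: 7.25
ee_pos: [0.5237, 0.0476, 0.1469]
eef_rot: [1.0, 0.023, -0.006, -0.003]
ft_force: [-0.8, -0.0, -1.1]
width: 0.0243
p [0.5237 0.0476 0.1469] tilt [-0.0122  0.0056] yaw 0.046 F [-0.83 -0.03 -1.14] w 0.0243 delta cm [ 0.04 -0.12  3.52] turn 0.0
```

View pics/w4c.png

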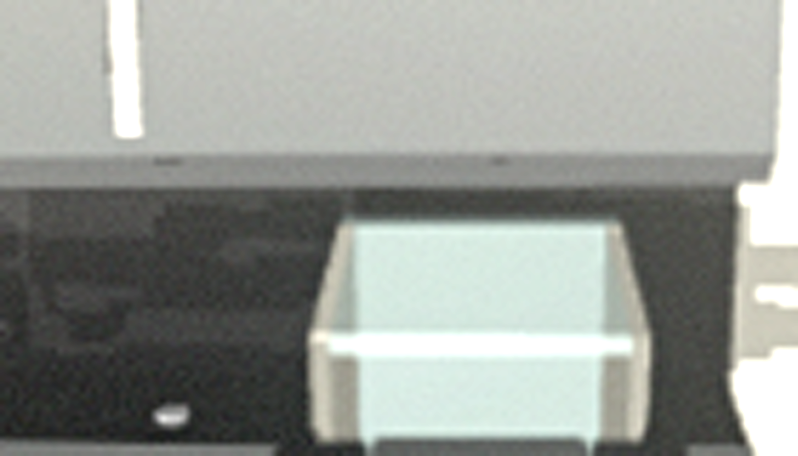

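The cell hovers over the channel, square to it. Its front bottom edge is at crop y≈219, the wall's mouth edge at y≈155 and the inner wall edge at y≈186.

Run:
```python
from h import *
c=load('w4'); W=lambda x,y,z: onz(c,170+x/5.7-.4,145+y/5.7-.4,z,True)
n=np.array([np.cos(.046),np.sin(.046),0]); t=np.array([-n[1],n[0],0])
for nm,q in dict(bot=W(482,219,.0752),botL=W(345,219,.0752),botR=W(620,219,.0752),top=W(480,332,.1192),mouth=W(480,155,.074),inner=W(480,186,.068)).items(): print(nm,(n@q).round(4),(t@q).round(4))
```

```text
bot 0.5422 0.0243
botL 0.5422 0.0422
botR 0.5422 0.0063
top 0.5433 0.0244
mouth 0.5505 0.0246
inner 0.5446 0.0246
```

```bash
python3 -m jog '[[0.1,0,0.4,0,1],[0.05,0,0.5,0,1],[0,0,0.5,0,1],[0,0,0.5,0,1],[0,0,0.4,0,1],[0,0,0.3,0,1],[0,0,0,0,1],[0,0,0,0,1],[0,0,0,0,1],[0,0,0,0,1]]'
python3 -c "
from h import *
rel(.5241,.0476,.1117,.046)"
```

```text
time: 8.3
ee_pos: [0.5249, 0.0478, 0.1184]
eef_rot: [1.0, 0.023, -0.006, -0.003]
ft_force: [-0.3, 0.5, -1.5]
width: 0.0234
p [0.5249 0.0478 0.1184] tilt [-0.0124  0.0056] yaw 0.046 F [-0.26  0.48 -1.51] w 0.0234 delta cm [-0.07  0.02  0.67] turn 0.0
```

```bash
python3 -m jog '[[0,0,0.2,0,1],[0,0,0.2,0,1],[0,0,0.1,0,1],[0,0,0.1,0,1],[0,0,0,0,1],[0,0,0,0,1],[0,0,0,0,1],[0,0,0,0,1],[0,0,0,0,1],[0,0,0,0,1]]'
python3 -c "
from h import *
rel(.5241,.0476,.1117,.046)"
```

```text
time: 9.3
ee_pos: [0.5251, 0.0478, 0.1123]
eef_rot: [1.0, 0.023, -0.006, -0.003]
ft_force: [0.7, -0.5, -1.2]
width: 0.0236
p [0.5251 0.0478 0.1123] tilt [-0.0116  0.0056] yaw 0.046 F [ 0.69 -0.49 -1.2 ] w 0.0236 delta cm [-0.1   0.02  0.06] turn 0.0
```

```bash
python3 -m jog '[[0,0,0.1,0,1],[0,0,0.05,0,1],[0,0,0,0,1],[0,0,0,0,1],[0,0,0,0,1],[0,0,0,0,1],[0,0,0,0,1],[0,0,0,0,1],[0,0,0,0,1],[0,0,0,0,1]]'
python3 -c "
from h import *
rel(.5241,.0476,.1117,.046)"
```

```text
time: 10.3
ee_pos: [0.5255, 0.048, 0.1117]
eef_rot: [1.0, 0.023, -0.005, -0.003]
ft_force: [-0.1, -0.3, -0.6]
width: 0.0239
p [0.5255 0.048  0.1117] tilt [-0.0106  0.0055] yaw 0.046 F [-0.09 -0.29 -0.65] w 0.0239 delta cm [-0.14  0.04 -0.  ] turn 0.0
```

```bash
python3 -m jog '[[0,0,0,0,0.6],[0,0,0,0,0.6],[0,0,0,0,0.6],[0,0,0,0,0.6],[0,0,0,0,1],[0,0,0,0,1],[0,0,0,0,1],[0,0,0,0,1],[0,0,0,0,1],[0,0,0,0,1]]' 15
python3 -c "
from h import *
rel(.5241,.0476,.1117,.046)"
```

```text
time: 11.3
ee_pos: [0.5257, 0.0481, 0.1118]
eef_rot: [1.0, 0.023, -0.005, -0.003]
ft_force: [-0.5, -0.7, 0.3]
width: 0.0236
p [0.5257 0.0481 0.1118] tilt [-0.0101  0.0056] yaw 0.046 F [-0.5  -0.72  0.27] w 0.0236 delta cm [-0.16  0.04  0.01] turn 0.0
```

The weight is on the floor and the cell stands in the channel. Now I'll slide it.

```bash
python3 -m jog '[[0,-0.5,0,0,1],[0,-0.5,0,0,1],[0,-0.5,0,0,1],[0,-0.5,0,0,1],[0,-0.5,0,0,1],[0,-0.5,0,0,1],[0,-0.3,0,0,1],[0,0,0,0,1],[0,0,0,0,1],[0,0,0,0,1]]'
python3 -c "
from h import *
rel(.5225,.0931,.1117,.046)"
```

```text
time: 12.3
ee_pos: [0.5237, 0.0847, 0.1118]
eef_rot: [1.0, 0.024, -0.005, -0.003]
ft_force: [-0.5, 0.2, -0.7]
width: 0.024
p [0.5237 0.0847 0.1118] tilt [-0.0106  0.0057] yaw 0.047 F [-0.5   0.25 -0.67] w 0.024 delta cm [-0.08 -0.84  0.01] turn 0.001
```

```bash
python3 -m jog '[[0,-0.1,0,0,1],[0,-0.1,0,0,1],[0,-0.1,0,0,1],[0,-0.1,0,0,1],[0,-0.1,0,0,1],[0,0,0,0,1],[0,0,0,0,1],[0,0,0,0,1],[0,0,0,0,1],[0,0,0,0,1]]'
python3 -c "
from h import *
rel(.5225,.0931,.1117,.046)"
```

```text
time: 13.3
ee_pos: [0.5235, 0.0893, 0.1118]
eef_rot: [1.0, 0.023, -0.005, -0.003]
ft_force: [-0.6, -0.9, -1.2]
width: 0.0236
p [0.5235 0.0893 0.1118] tilt [-0.0106  0.0054] yaw 0.046 F [-0.56 -0.87 -1.23] w 0.0236 delta cm [-0.09 -0.38  0.01] turn 0.0
```

```bash
python3 -m jog '[[0,-0.1,0,0,1],[0,-0.1,0,0,1],[0,-0.05,0,0,1],[0,0,0,0,1],[0,0,0,0,1],[0,0,0,0,1],[0,0,0,0,1],[0,0,0,0,1],[0,0,0,0,1],[0,0,0,0,1]]'
python3 -c "
from h import *
rel(.5225,.0931,.1117,.046)"
```

```text
time: 14.3
ee_pos: [0.5234, 0.092, 0.1118]
eef_rot: [1.0, 0.023, -0.005, -0.003]
ft_force: [-0.4, -0.3, 0.3]
width: 0.0239
p [0.5234 0.092  0.1118] tilt [-0.0107  0.0053] yaw 0.046 F [-0.41 -0.31  0.35] w 0.0239 delta cm [-0.09 -0.12  0.01] turn 0.0
```

```bash
python3 -m jog '[[0,-0.05,0,0,1],[0,-0.05,0,0,1],[0,0,0,0,1],[0,0,0,0,1],[0,0,0,0,1],[0,0,0,0,1],[0,0,0,0,1],[0,0,0,0,1],[0,0,0,0,1],[0,0,0,0,1]]'
python3 -c "
from h import *
rel(.5225,.0931,.1117,.046)"
```

```text
time: 15.3
ee_pos: [0.5234, 0.093, 0.1118]
eef_rot: [1.0, 0.023, -0.005, -0.003]
ft_force: [-0.4, -0.5, 0.3]
width: 0.024
p [0.5234 0.093  0.1118] tilt [-0.0107  0.0053] yaw 0.046 F [-0.42 -0.54  0.31] w 0.024 delta cm [-0.09 -0.01  0.01] turn 0.0
```

```bash
python3 -m jog '[[0,-0.05,0,0,1],[0,-0.05,0,0,1],[0,0,0,0,1],[0,0,0,0,1],[0,0,0,0,1],[0,0,0,0,1],[0,0,0,0,1],[0,0,0,0,1],[0,0,0,0,1],[0,0,0,0,1]]' | grep -E 'ee_pos|force'
```

```text
ee_pos: [0.5233, 0.0941, 0.1118]
ft_force: [0.0, -1.0, -0.6]
```

```bash
python3 -m jog '[[0,-0.05,0,0,1],[0,-0.05,0,0,1],[0,0,0,0,1],[0,0,0,0,1],[0,0,0,0,1],[0,0,0,0,1],[0,0,0,0,1],[0,0,0,0,1],[0,0,0,0,1],[0,0,0,0,1]]' | grep -E 'ee_pos|force'
```

```text
ee_pos: [0.5233, 0.0952, 0.1118]
ft_force: [0.2, -0.4, -1.0]
```

```bash
python3 -m jog '[[0,-0.05,0,0,1],[0,-0.05,0,0,1],[0,0,0,0,1],[0,0,0,0,1],[0,0,0,0,1],[0,0,0,0,1],[0,0,0,0,1],[0,0,0,0,1],[0,0,0,0,1],[0,0,0,0,1]]' | grep -E 'ee_pos|force'
python3 - <<'E'
from h import *
rel(.5225,.0931,.1117,.046)
c=snap('wrist','w5'); im=cv2.resize(c['pixels'][145:225,170:310,::-1],(798,456),interpolation=cv2.INTER_CUBIC); cv2.imwrite('pics/w5c.png',cv2.convertScaleAbs(im,alpha=1.6))
print(r.read_state()['ft_force'])
E
```

```text
ee_pos: [0.5233, 0.0956, 0.1118]
ft_force: [-0.2, -1.1, -0.1]
p [0.5233 0.0956 0.1118] tilt [-0.0107  0.0046] yaw 0.046 F [-0.15 -1.1  -0.09] w 0.0236 delta cm [-0.09  0.25  0.  ] turn -0.0
[ 0.25845081 -0.4234852  -0.59569692]
```

View pics/w5c.png

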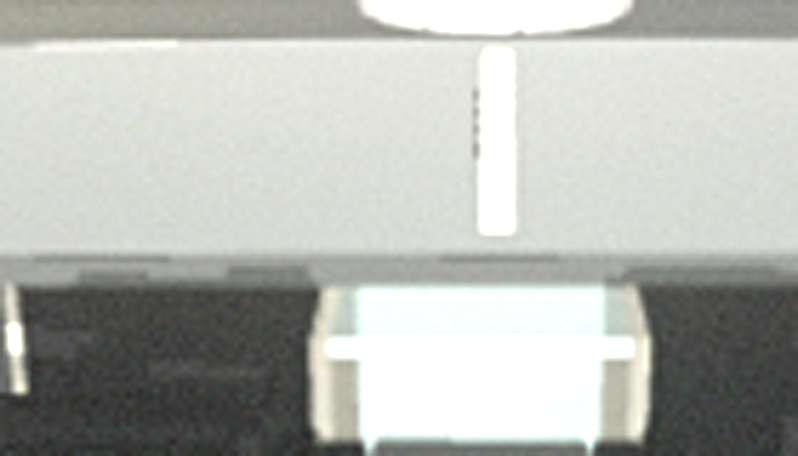

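The cell stands in the channel, its centre about 3 mm past the port line (which is at x≈497 against a cell mid of about 480). The black spindle can't be made out. The last 1 mm step gave only 0.4 mm of travel, which suggests contact is starting.

```bash
python3 -m jog '[[0,-0.05,0,0,1],[0,-0.05,0,0,1],[0,0,0,0,1],[0,0,0,0,1],[0,0,0,0,1],[0,0,0,0,1],[0,0,0,0,1],[0,0,0,0,1],[0,0,0,0,1],[0,0,0,0,1]]' | grep -E 'ee_pos|force'
python3 - <<'E'
from h import *
rel(.5225,.0931,.1117,.046)
F=[]
for i in range(4): r.camera('wrist'); F.append(r.read_state()['ft_force'])
print(np.mean(F,0).round(2)); rel(.5225,.0931,.1117,.046)
c=r.camera('wrist')['pixels'][200:212,160:235].mean(2); print(c.mean(0).round().astype(int))
E
```

```text
ee_pos: [0.5232, 0.096, 0.1117]
ft_force: [0.7, -2.5, -0.3]
p [0.5232 0.096  0.1117] tilt [-0.0109  0.0036] yaw 0.045 F [ 0.68 -2.52 -0.28] w 0.0239 delta cm [-0.09  0.29  0.  ] turn -0.001
[ 0.02 -1.93 -0.32]
p [0.5233 0.096  0.1118] tilt [-0.0108  0.0036] yaw 0.045 F [ 0.03 -2.48 -0.08] w 0.0238 delta cm [-0.09  0.28  0.01] turn -0.001
[ 71  71  72  72  70  72  70  71  69  69  68 101 157 149  84  44  43  45
  44  44  44  44  42  41  42  42  42  40  40  39  40  41  39  39  40  40
  40  42  43  43  42  41  42  43  42  42  42  42  43  42  43  42  43  43
  44  45  43  43  43  42  43  44  42  44  88 131 142 145 143 141 140 140
 150 172 177]
```

```bash
python3 -m jog '[[0,-0.05,0,0,1],[0,-0.05,0,0,1],[0,-0.05,0,0,1],[0,0,0,0,1],[0,0,0,0,1],[0,0,0,0,1],[0,0,0,0,1],[0,0,0,0,1],[0,0,0,0,1],[0,0,0,0,1]]' | grep -E 'ee_pos|force'
python3 - <<'E'
from h import *
F=[]
for i in range(4): r.camera('wrist'); F.append(r.read_state()['ft_force'])
print(np.mean(F,0).round(2)); rel(.5225,.0931,.1117,.046)
E
```

```text
ee_pos: [0.5232, 0.0965, 0.1118]
ft_force: [-0.1, -2.6, 1.1]
[-0.24 -3.36  0.68]
p [0.5232 0.0965 0.1117] tilt [-0.011   0.0022] yaw 0.044 F [ 0.04 -2.75  1.15] w 0.0239 delta cm [-0.09  0.34  0.  ] turn -0.002
```

```bash
python3 -m jog '[[0,-0.05,0,0,1],[0,-0.05,0,0,1],[0,-0.05,0,0,1],[0,-0.05,0,0,1],[0,0,0,0,1],[0,0,0,0,1],[0,0,0,0,1],[0,0,0,0,1],[0,0,0,0,1],[0,0,0,0,1]]' | grep -E 'ee_pos|force'
python3 - <<'E'
from h import *
F=[]
for i in range(4): r.camera('wrist'); F.append(r.read_state()['ft_force'])
print(np.mean(F,0).round(2)); rel(.5225,.0931,.1117,.046)
E
```

```text
ee_pos: [0.5232, 0.0971, 0.1118]
ft_force: [-0.9, -5.2, 1.2]
[-0.29 -4.66  0.72]
p [0.5232 0.0971 0.1118] tilt [-0.0113  0.0002] yaw 0.043 F [ 0.19 -5.46  0.33] w 0.024 delta cm [-0.09  0.4   0.01] turn -0.003
```

About 4.7 N and 1.5 mm of tip travel, which fits the 3 N/mm spring. Now I'll release and go straight up.

```bash
python3 -m jog '[[0,0,0,0,0.4],[0,0,0,0,0.4],[0,0,0,0,0.4],[0,0,0,0,0.4],[0,0,0,0,0.4],[0,0,0,0,0.4],[0,0,0,0,0.4],[0,0,0,0,0.4],[0,0,0,0,0.4],[0,0,0,0,0.4]]'
python3 -m jog '[[0,0,-0.5,0,0.4],[0,0,-1,0,0.4],[0,0,-2,0,0.4],[0,0,-2,0,0.4],[0,0,-2,0,0.4],[0,0,-2,0,0.4],[0,0,-1,0,0.4],[0,0,0,0,0.4],[0,0,0,0,0.4],[0,0,0,0,0.4]]'
python3 - <<'E'
from h import *
c=snap('wrist','w6'); im=cv2.resize(c['pixels'][130:260,150:350,::-1],(800,520),interpolation=cv2.INTER_CUBIC); cv2.imwrite('pics/w6c.png',cv2.convertScaleAbs(im,alpha=1.8,beta=10))
t=snap('top','top6')
E
```

```text
time: 23.0
ee_pos: [0.5232, 0.1011, 0.112]
eef_rot: [1.0, 0.023, -0.005, -0.003]
ft_force: [-0.2, -0.5, -0.4]
width: 0.0524
time: 24.0
ee_pos: [0.524, 0.1007, 0.2248]
eef_rot: [1.0, 0.023, -0.004, -0.003]
ft_force: [-0.5, 0.5, -0.2]
width: 0.0525
```

View pics/w6c.png

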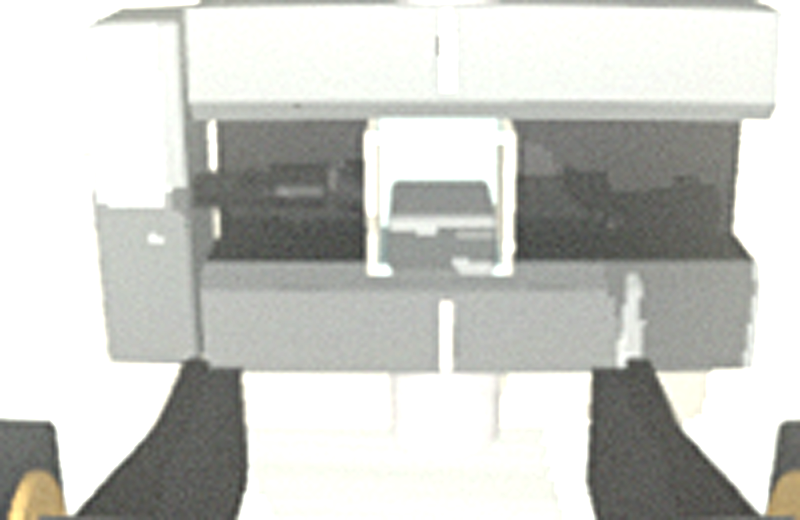

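The cell stands upright and square at (441,195), with the port line at x≈447. The black spindle reaches its left face at about (362,178), and the fingers are clear. I'll check the numbers.

Run:
```python
from h import *
def go(fn,cs):
    c=load(fn); n=np.array([np.cos(.046),np.sin(.046),0]); t=np.array([-n[1],n[0],0]); o=n*.5253+t*.070
    P=np.array([[n@(q-o),t@(q-o)] for q in(onz(c,150+x/4-.4,130+y/4-.4,.084,True) for x,y in cs)])
    print('corners(n,t)mm',(P*1000).round(1).tolist(),'centre',(P.mean(0)*1000).round(1))
    for x,y in((447,95),(446,300)): q=onz(c,150+x/4-.4,130+y/4-.4,.074,True); print('port t mm',((t@(q-o))*1000).round(1))
go('w6',[(366,119),(517,119),(513,274),(368,276)])
# change between earlier & now, other objects, top camera
a=load('top0')['pixels'].astype(int); b=load('top6')['pixels'].astype(int)
for nm,(u,v) in dict(vial=(263,132),bottle=(319,133),box=(343,263)).items(): print(nm,np.abs(a-b)[v-12:v+13,u-12:u+13].mean().round(1))
# contact seam: brightness profile through the spindle towards the cell, two rows
g=load('w6')['pixels'].mean(2)
for v in(171,173,175,177): print(v,g[v,195:246].round().astype(int))
s=r.read_state(); print(s['time'],s['ft_force'].round(2))
```

```text
corners(n,t)mm [[22.7, 20.2], [22.8, -16.3], [-17.0, -16.2], [-17.6, 20.2]] centre [2.7 2. ]
port t mm 0.5
port t mm 0.4
vial 4.0
bottle 3.9
box 3.2
171 [123 100  75  75  74  74  74 133 192  92  57  61  61  61  60  62  61  58
  58  59  61  59  52  47  50  49  46  47  47  46  46  46  44  47  47  49
  48  55  60  60  63  54  47  45  42  47 128 200 176 126 156]
173 [124 108  74  70  63  59  58  61  72  61  50  52  53  54  53  54  46  53
  52  47  51  51  49  49  48  51  48  52  51  47  53  47  47  51  47  49
  50  68  73  61  50  48  47  43  43  49 133 201 177 128 157]
175 [130 112  75  59  58  53  53  55  57  52  54  57  56  55  50  49  51  42
  49  48  46  48  48  47  49  50  51  52  47  51  53  49  47  50  51  47
  49  69  69  59  56  55  51  51  48  53 131 199 178 127 159]
177 [ 87  84  74  59  52  53  55  55  57  55  53  52  57  52  51  53  50  49
  52  50  51  58  50  55  70  78  79  72  72  72  73  72  71  73  72  62
  52  58  64  58  54  59  58  55  54  61 136 199 177 126 156]
24.1 [-0.7   1.51 -0.24]
```

Run:
```python
from h import *
n=np.array([np.cos(.046),np.sin(.046),0]); t=np.array([-n[1],n[0],0]); o=n*.5253+t*.070
def cross(row,c0,c1,lv):
    for i in range(c0,c1):
        if (row[i]-lv)*(row[i+1]-lv)<=0 and row[i]!=row[i+1]: return i+(lv-row[i])/(row[i+1]-row[i])
for fn,rows,pr,pc in(('w5',range(208,216),range(160,184),257),('w6',range(165,190),range(142,152),261)):
    c=load(fn); g=c['pixels'].mean(2); T=np.linalg.inv(c['camera_from_world']); e=[];P=[]
    for v in rows:
        L=cross(g[v],220,246,95); 
        Rr=cross(g[v][::-1],511-290,511-265,95); Rr=511-Rr if Rr else None
        if L and Rr: e.append([t@(onz(c,u,v,.084,True)-o)*1000 for u in(L,Rr)])
    for v in pr:
        s=g[v,pc-8:pc+9]; w=np.clip(s-np.median(s)-15,0,None)
        if w.sum()>20: P.append(t@(onz(c,(w*np.arange(pc-8,pc+9)).sum()/w.sum(),v,.074,True)-o)*1000)
    e=np.array(e); print(fn,'cam t mm',(t@(T[:3,3]-o)*1000).round(1),'edges',np.median(e,0).round(2),'centre',np.median(e.mean(1)).round(2),'port',np.median(P).round(2),'cell-port',(np.median(e.mean(1))-np.median(P)).round(2),len(e),len(P))
```

```text
w5 cam t mm 1.6 edges [ 20.46 -15.78] centre 2.34 port 0.61 cell-port 1.73 8 24
w6 cam t mm 6.6 edges [ 20.91 -16.36] centre 2.29 port 0.51 cell-port 1.78 25 10
```

The released cell sits within 0.1 mm of where first contact was felt, as expected if the tip has pushed it back to friction balance. Handing in.

```bash
python3 -c "
from bench import r
r.close_job(); print(r.read_state()['time'])"
```

```text
the job is handed in; nothing more can be done
the job is handed in; nothing more can be done
```

I handed the job in at about 24 s of the 67 s allowed. The cell was left standing on the channel floor, clear faces to the light ports. It is very probably touching the stop tip, but I couldn't see that contact directly.

**What I did:** I gripped the cell by its stopper and lowered it into the channel about 45 mm short of the light path. I re-gripped it once so that it stood flat, then slid it along in small steps. Contact began at a TCP y of about 0.0955 m. I pushed to about 4.7 N, with about 1.5 mm of tip travel, which fits the 3 N/mm spring. Then I opened the gripper and went straight up.

**Last checks:**
- **Position:** the cell is upright and square, with its centre about 1.8 mm past the light path. That is within 0.1 mm of where it was when first contact was felt.
- **Robot:** the fingers are about 85 mm above the stopper and touch nothing.
- **Other objects:** the vial, bottle and lidded box look unmoved in the top view.

**Unclear or in disagreement:**
- **Contact with the tip:** the black spindle doesn't show up against the black channel. That the cell still rests on the tip is inferred from the matching positions, not measured.
- **Tip position:** an early picture put contact about 2 mm sooner than I felt it.
- **Position across the channel:** one corner reading put the cell 2.7 mm off centre. It gave a 40 mm wide cell, so I rejected it as an edge error. The near edge gives 0.7 mm, and the walls allow at most 1.25 mm.
- **Release:** the arm sprang 4 mm forward as the gripper opened, with no lasting effect visible.

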